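Unlock the lid stay and shut the tool chest

TASK

The red tool chest on the tyre bench stands open on its folding lid stay. Lift the stay's yellow knee handle past centre to unlock it and lower the lid gently under control, never letting it drop, then press the lid down until its spring catch snaps and it is fully shut. Do not force the chest, the lid or the stay, leave the other things alone, and let go at the end.

Things in the scene. Friction and masses are not known exactly. Their poses are not given: they have to be found in the camera images.
- chest: Red steel tool chest fixed to the bench, 220 deep (x) by 320 wide (y) by 112 high, open on top, walls 4. Origin: centre of its underside, on the bench; its x axis points from the front (robot side) to the hinge, y along its width to the left, z up.
- lid_hinge (a point): Centre of the lid's hinge line, on the far top rim of the chest (110 behind and 112 above the chest's origin). The lid turns about the chest's y axis through it.
- lid (a joint): Lid angle, rad: 0 as it stands open (80 degrees up from shut), growing to 1.396 fully shut. Red panel 228 by 324 by 12, 0.35 to 0.65 kg; it falls if nothing holds it. It comes to rest on its spring catch at about 1.37; there 9 to 13 N straight down on the pad snaps it in, 5 of travel, and the catch then holds it shut. Beyond shut is a hard stop.
- lid_pad (a point): Middle of the black rubber press pad on the lid's outer face, 195 from the hinge line, near the lid's front edge; moves with the lid. With the lid shut it lies 125 above the bench, 85 in front of the chest's origin on its centre line.
- knee_grip (a point): Middle of the graspable length of the yellow knee handle: a round bar 14 in diameter, 78 long with a 20 end flange, along the chest's y axis, standing out from the stay's knee at the chest's left end; this point is 52 out from the links and 58 from the chest's end wall, free all round. It moves on a circle of radius 96 about stay_foot, in the plane across the bar.
- stay_foot (a point): Home of the stay's lower pivot, fixed on the chest (on its axis; it is mounted on the chest's left end wall, 45 below the rim, 115 in front of the hinge line), in the same plane across the bar as knee_grip.
- stay_upper (a joint): Bend of the stay's knee, rad: 0 locked (5 below centre, on its stop), 0.105 straight, about 2.7 with the lid shut. It goes up, then over towards the chest's front as the lid shuts. Friction: about 3 N at the bar gets it past centre. Beyond a bend of about 0.7 the lid's weight drives the knee on to the front: hold it back. Links 96 long, the upper pinned to the lid 125 from the hinge.
- stay_lower: The stay's lower steel link, 16 wide and 4 thick, with the yellow bar fixed at its knee end; origin at its lower pivot on the chest's left end wall, 52 inboard of stay_pivot.
- stay_pivot (a point): The stay's lower pivot itself, held in a rubber bush: with no load it coincides with stay_foot; it gives 0.1 per 2 N of load passed through the stay in any direction across the bar. Just holding the lid near shut passes up to about 12 N; more than 16 N damages the bush, so yield to side loads and do not drive the bar on once the lid rests on its catch.
- screwdriver: Screwdriver lying in the chest, 170 long. Leave alone.
- taperoll: Cardboard roll in the chest, 64 across. Leave alone.
- spanner: Spanner on the bench, 200 long. Leave alone.
- nutbowl: Steel bowl, 100 across, 35 high. Leave alone.
- spray: White bottle, 52 across, 150 high. Leave alone.
- greasecan: Can, 70 across, 90 high. Leave alone.
- mallet: Mallet, 260 long. Leave alone.

How it is judged (in metres and radians):
On the way, in this order (a step that is already met when the one before it is completed fails the run):
1. the stay's knee is lifted past centre with the fingers on it (value of joint stay_upper above 0.3 rad and contact force between the fingers and stay_lower above 0.3 N), for 0.1 s.
2. the lid is lowered onto its catch (value of joint lid above 1.29 rad), for 0.2 s.
At the end, for the whole second after the job is handed in: The lid is shut in its catch (joint within 0.011 rad of 1.396) and at rest; nothing else on the bench is moving (value of joint lid above 1.385 rad and velocity of joint lid below 0.05 rad/s and linear speed of each of screwdriver, taperoll, spanner, nutbowl, spray, greasecan, mallet below 0.03 m/s); the robot touches nothing.
It fails at once if the lid drops or slams (faster than 1.5 rad/s before it reaches its catch) (velocity of joint lid above 1.5 rad/s and value of joint lid below 1.34 rad).
It fails at once if the lid is pressed with more than 20 N (contact force between any of the fingers, the arm and lid above 20 N).
It fails at once if the stay is forced: its rubber-bushed foot is pushed or pulled more than 0.8 mm out of place (16 N) (distance between stay_pivot and stay_foot above 0.0008 m).
It fails at once if a bystander is moved by more than 15 mm (distance of any of screwdriver, taperoll, spanner, nutbowl, spray, greasecan, mallet from where it was at the start of the episode above 0.015 m).
It also fails if it takes over 64 s, if anything falls off the work surface, if the arm or the gripper's body presses on something with over 40 N, if the wrist force passes 120 N, or if a joint passes its speed limit or range.

ROBOT

A 7-joint arm with a two-finger parallel gripper is mounted at the origin on the work surface. World frame = base frame: x ahead of the robot, y to its left, z up, the work surface at z = 0. Lengths are in m, angles in degrees, forces in N, time in s.
With the tool pointing down it reaches from about 0.4 to 0.925 m from the base axis. Payload 4.1 kg.
Tool frame: the origin (TCP) lies midway between the tips of the shut fingers; the grasp point (between the pads) lies 19 mm behind it (grip_depth is the distance from the TCP to the grasp point, in m); z points along the fingers, y is the direction in which the jaws open and shut (so a half turn about z gives the same grasp; the last joint's range is limited). The gripper opens to 85 mm and grips with 20 to 120 N. Pads are 22 mm wide; open, the fingers measure 114 mm over their backs; the gripper's body (76 mm by 85 mm) begins 54 mm behind the grasp point. The pads swing forward as they close: fully open they stand 13 mm farther back than shut.
Start: joints at [65.088, 22.827, 2.584, 88.041, -1.071, 69.15, -2.905], TCP at [0.214, -0.614, 0.231] pointing down, gripper open.
Joint ranges: [-161.44, 161.44], [-28.35, 127.94], [-78.24, 83.42], [0, 140.83], [-78.03, 258.03], [13.02, 114.36], [-168.23, 168.23]. Speed limits (degrees/s): [147.25, 147.25, 180, 180, 180, 180, 180].

INTERFACE

Orientations are given as [roll, pitch, yaw] about the fixed x, y, z axes, in that order (R = Rz(yaw) Ry(pitch) Rx(roll)).
In Python, from rig import * gives the robot as it stands.
- The arm moves only by the tool step_arm, never from a script. Its arguments are lists of equal length, an entry for each row: "rotation": the turn, a rotation vector about the tool's x, y, z in units of 5 degrees (1.0 is 5 degrees), a list of three; "linear": the shift along the tool's x, y, z in mm, a list of three; "claw": the closure, from 0 (fully open) to 1 (shut). A call has exactly 8 rows; each row is the pose to reach, as a shift and turn from the pose commanded when the call began, along the tool's axes at that moment; what a row does not reach only later rows make up. A row lasts 1/8 s, in which the tool goes at most 62.5 mm and 10.7 degrees, less where a joint would pass 70% of its speed; a pose out of reach is approached as far as the arm can. A call with a gripper value outside its range is refused whole. The fingers move at their own pace and stop on an object; "force" is the grip in N (left out, the last holds). Time passes only in rows, so rows that repeat a pose let the fingers close, or fill a call up. It gives the time, the measured TCP pose, the force and the opening at its end, in the units of the state.
- read_state(): the state, without advancing time (a new reading comes with each control period).
- snapshot(name): name is "scene" or "top"; returns (picture, depth): 384x512x3 uint8, red, green, blue; 384x512 float32, m along the optical axis (not along the pixel's ray), 0 where there is no reading.
- camera_info(name): a dict with "fx", "fy", "cx", "cy" (pixels), "rvec" (rotation vector, rad) and "tvec" (3), from world to camera coordinates, as OpenCV has them. Camera axes: x right, y down, z forward; pixel columns grow to the right and rows downward; lengths in m; the calibration is good to about 2 mm. A picture is of the moment at which its call begins. camera_info takes no time and is no camera call.
- sign_off(): hands the job in, once; it reports no verdict.
The state is a dict: "time": time; "q": joint angles; "joint_velocities": joint speeds; "effort": joint torques, N m; "ee_pos": TCP position; "eef_rot": TCP orientation; "force": force on the tool from outside, world axes, zero at the start; "torque": the same for the moment, N m; "finger_gap": opening from 0.0 (shut) to 1.0 (fully open).
Only numpy, scipy, OpenCV 4.12 (cv2) and the standard library are available. Lean on these libraries where they do the work, as an engineer would, in place of code of your own. Each camera call takes 0.05 s, during which the arm holds its last target. There are 200 camera calls.

## Working session

There is one attempt and no reset: what is moved stays moved. The work goes in short steps, Python scripts to look and compute and a tool call to move; the robot and the scene stay as the last step left them, time stands still between calls to the robot, and variables do not carry over. Pictures are saved under pics/ and viewed, about 8 in all and at most 12, crops included, and the job is handed in when it is done.

Besides the shell and the picture viewer there is one more tool, called after ">>>" as a command line: name --argument value ..., lists and objects as JSON in quotes. step_arm: Moves the arm, as the interface text tells. Its arguments: {"type":"object","properties":{"rotation":{"type":"array"},"linear":{"type":"array"},"claw":{"type":"array"},"force":{"type":"number"}},"required":["rotation","linear","claw"]}

```bash
mkdir -p pics
cat > h.py <<'E'
from rig import *
import numpy as np, cv2
def cam(n):
    c=camera_info(n);R=cv2.Rodrigues(np.array(c['rvec'],float))[0];return c,R,np.array(c['tvec'],float).ravel()
def pts(n,dep):
    c,R,t=cam(n);v,u=np.mgrid[0:384,0:512]
    P=np.stack([(u-c['cx'])/c['fx']*dep,(v-c['cy'])/c['fy']*dep,dep],-1)
    return (P-t)@R
def proj(n,X):
    c,R,t=cam(n);p=R@np.array(X)+t;return c['fx']*p[0]/p[2]+c['cx'],c['fy']*p[1]/p[2]+c['cy']
E
python3 - <<'E'
from h import *
print(read_state())
ims=[]
for n in("scene","top"):
    p,d=snapshot(n);np.savez(n+'0.npz',p=p,d=d);ims.append(p)
    P=pts(n,d);hsv=cv2.cvtColor(p,cv2.COLOR_RGB2HSV)
    m=(d>0)&(hsv[...,0]>20)&(hsv[...,0]<34)&(hsv[...,1]>140)&(hsv[...,2]>90)
    k,l,s,c=cv2.connectedComponentsWithStats(m.astype(np.uint8))
    for i in range(1,k):
        if s[i,4]>8: print(n,s[i],np.median(P[l==i],0).round(4),P[l==i].min(0).round(3),P[l==i].max(0).round(3))
    cv2.imwrite(f'pics/{n}0.png',cv2.resize(p[...,::-1],(768,576)))
E
```

```text
{'time': 0.0, 'q': array([65.08702387, 22.8721349 ,  2.57901311, 88.11434767, -1.07351715,
       69.14917254, -2.90449421]), 'joint_velocities': array([-0.09216068,  0.01659124,  0.0509738 ,  0.02425242,  0.10085305,
       -0.05867289, -0.01609424]), 'effort': array([-5.55333772e-04, -4.75118208e+01,  1.36437904e+00, -2.54217803e+01,
        1.16411355e-02,  9.33375559e-03, -4.49047008e-06]), 'ee_pos': array([ 0.21403447, -0.61308044,  0.23025923]), 'eef_rot': array([-1.79888614e+02,  5.30396001e-03,  1.92479136e+01]), 'force': array([ 0.93005777,  1.00907938, -0.61317912]), 'torque': array([-0.02721227,  0.04531596,  0.02938974]), 'finger_gap': 1.0022105667295929}
scene [278 135   7  17  76] [0.6344 0.1377 0.1542] [ 0.625  0.097 -0.002] [0.663 0.282 0.162]
scene [ 351  198   46   47 1038] [ 0.8934 -0.1491  0.0304] [ 0.84  -0.22  -0.002] [ 0.94  -0.083  0.066]
top [269  91  36  29 642] [ 0.8955 -0.1588  0.0224] [ 0.839 -0.229 -0.006] [ 0.941 -0.083  0.067]
top [201 158  20   8 101] [0.6341 0.1351 0.1531] [ 0.624  0.095 -0.006] [0.673 0.187 0.162]
```

View pics/scene0.png

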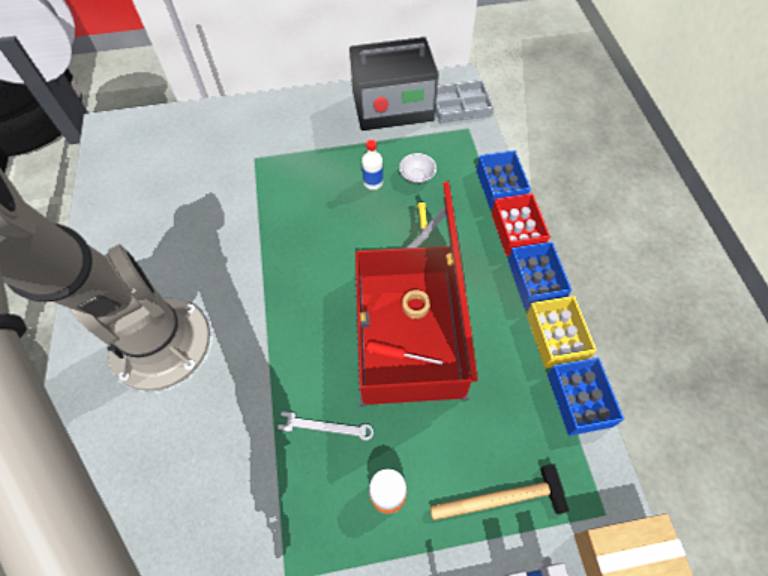

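View pics/top0.png

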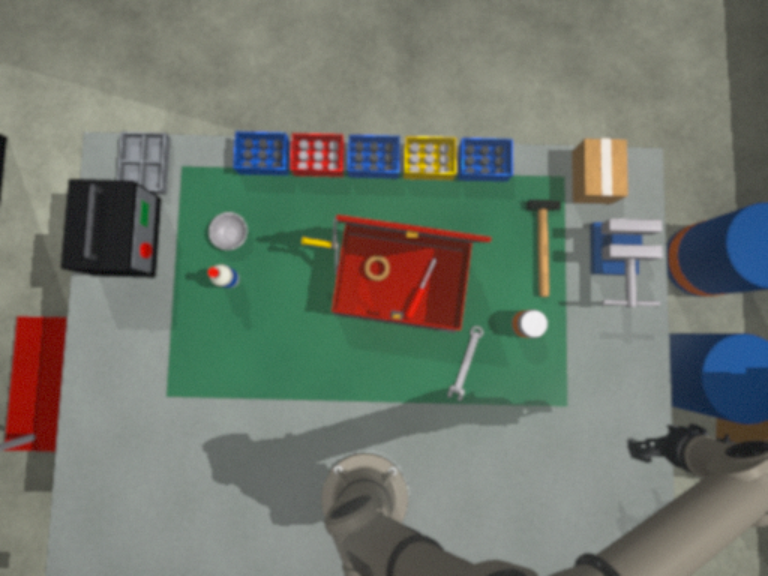

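The scene view shows the open chest with the bar at about (422,215) and the lid at (455,280). In the top view the bar is at (318,242), and the front rim runs from (333,315) to (462,328). Next I'll get the chest pose.

Run:
```python
from h import *
allP=[]
for n in("scene","top"):
    z=np.load(n+'0.npz');p,d=z['p'],z['d'];P=pts(n,d);hsv=cv2.cvtColor(p,cv2.COLOR_RGB2HSV)
    red=(d>0)&((hsv[...,0]<6)|(hsv[...,0]>174))&(hsv[...,1]>140)
    box=(P[...,0]>.4)&(P[...,0]<.8)&(abs(P[...,1]+.08)<.25)
    m=red&box&(P[...,2]>.103)&(P[...,2]<.118)
    Q=P[m];r=cv2.minAreaRect((Q[:,:2]*1000).astype(np.float32));print(n,m.sum(),r)
    print(cv2.boxPoints(r).round(1).tolist())
    m2=red&box&(P[...,2]>.15);Q=P[m2]
    c=Q.mean(0);print('lid',c.round(4),np.linalg.svd(Q-c,full_matrices=False)[2].round(3).tolist(),Q.min(0).round(3),Q.max(0).round(3))
    hsvm=(d>0)&(hsv[...,0]>20)&(hsv[...,0]<34)&(hsv[...,1]>140)&(hsv[...,2]>90)&box&(P[...,2]>.14)&(P[...,1]>.08)
    Q=P[hsvm];c=Q.mean(0);print('bar',c.round(4),np.linalg.svd(Q-c,full_matrices=False)[2][0].round(3),Q.min(0).round(3),Q.max(0).round(3))
```

```text
scene 455 ((561.9029541015625, -80.16880798339844), (322.5791931152344, 219.8574676513672), 83.14732360839844)
[[433.5, -227.1999969482422], [651.7999877929688, -253.39999389648438], [690.2999877929688, 66.9000015258789], [472.0, 93.0999984741211]]
lid [ 0.6348 -0.1297  0.3187] [[-0.083, -0.976, -0.202], [-0.185, -0.184, 0.965], [-0.979, 0.117, -0.165]] [ 0.613 -0.255  0.153] [0.659 0.068 0.34 ]
bar [0.634  0.1336 0.1544] [ 0.132  0.991 -0.009] [0.625 0.097 0.143] [0.645 0.164 0.162]
top 167 ((559.9841918945312, -78.30673217773438), (316.5223693847656, 216.9906768798828), 83.09012603759766)
[[433.20001220703125, -222.39999389648438], [648.7000122070312, -248.5], [686.7000122070312, 65.80000305175781], [471.29998779296875, 91.9000015258789]]
lid [ 0.6363 -0.0879  0.3345] [[-0.12, -0.993, 0.004], [-0.141, 0.013, -0.99], [-0.983, 0.119, 0.142]] [ 0.615 -0.247  0.307] [0.659 0.066 0.342]
bar [0.6326 0.1305 0.1544] [-0.117 -0.993 -0.01 ] [0.624 0.095 0.147] [0.644 0.164 0.162]
```

```bash
cat >> h.py <<'E'
from scipy.spatial.transform import Rotation as Ro
import json,os
ex=np.array([.9929,-.1189,0]);ey=np.array([.1189,.9929,0]);C=np.array([.561,-.0795,0])
W=lambda x,y,z:C+ex*x+ey*y+np.array([0,0,z])
def tool(lean=0,side=0):
    # lean>0: points forward(+x chest) leaning the body to the robot; side>0: body leans out to +y
    Rd=np.stack([ey,ex,[0,0,-1.]],1)   # tool x=chest y, tool y=chest x, z down
    return Ro.from_rotvec(-np.radians(lean)*ey)*Ro.from_rotvec(-np.radians(side)*ex)*Ro.from_matrix(Rd)
def cmd():
    if os.path.exists('cmd.json'):
        c=json.load(open('cmd.json'));return np.array(c['p']),Ro.from_quat(c['q'])
    return np.array([.214,-.614,.231]),Ro.from_euler('xyz',[180,0,19.25],degrees=True)
def plan(rows,dp=0):
    p0,R0=cmd();L=[];T=[]
    for p,R in rows:
        L.append(np.round(R0.inv().apply(np.array(p)-p0)*1000,dp).tolist());T.append(np.round((R0.inv()*R).as_rotvec(degrees=True)/5,2).tolist())
    print('rot',json.dumps(T));print('lin',json.dumps(L))
    p=p0+R0.apply(np.array(L[-1])/1000);R=R0*Ro.from_rotvec(np.array(T[-1])*5,degrees=True)
    json.dump(dict(p=p.tolist(),q=R.as_quat().tolist()),open('cmd.json','w'))
def st():
    s=read_state();p,R=cmd();print('t',round(s['time'],2),'p',s['ee_pos'].round(4),'err mm',((s['ee_pos']-p)*1000).round(1),'rpy',s['eef_rot'].round(1),'F',s['force'].round(1),'gap',round(s['finger_gap'],3),'q',s['q'].round(0))
E
python3 - <<'E'
from h import *
from scipy.interpolate import PchipInterpolator as PI
print(tool().as_euler('xyz',degrees=True),W(.046,.218,.149))
s=np.arange(1,17)/16
a=np.radians(PI([0,.1,.9,1],[-70.8,-66,16,20])(s));r=PI([0,.5,1],[.65,.5,.5])(s);z=PI([0,.4,1],[.231,.4,.4])(s)
R0=cmd()[1];rv=(R0.inv()*tool()).as_rotvec();print(np.degrees(rv))
rows=[((r[i]*np.cos(a[i]),r[i]*np.sin(a[i]),z[i]),R0*Ro.from_rotvec(rv*s[i])) for i in range(16)]
P=np.array([x[0] for x in rows]);print(np.linalg.norm(np.diff(P,axis=0),axis=1).max())
plan(rows[:8]);plan(rows[8:])
E
```

```text
[180.           0.          83.17133481] [0.6325936 0.1314828 0.149    ]
[ 6.27337289e-15  3.91405290e-15 -6.39213348e+01]
0.06878286368911217
rot [[0.0, 0.0, -0.8], [0.0, 0.0, -1.6], [0.0, 0.0, -2.4], [0.0, 0.0, -3.2], [0.0, 0.0, -4.0], [0.0, 0.0, -4.79], [0.0, 0.0, -5.59], [0.0, 0.0, -6.39]]
lin [[30.0, -29.0, -37.0], [66.0, -59.0, -74.0], [111.0, -91.0, -108.0], [161.0, -127.0, -136.0], [213.0, -167.0, -157.0], [265.0, -211.0, -168.0], [315.0, -257.0, -169.0], [363.0, -306.0, -169.0]]
rot [[0.0, 0.0, -0.8], [0.0, 0.0, -1.6], [0.0, 0.0, -2.4], [0.0, 0.0, -3.2], [0.0, 0.0, -4.0], [0.0, 0.0, -4.8], [0.0, 0.0, -5.6], [0.0, 0.0, -6.39]]
lin [[65.0, -22.0, -0.0], [124.0, -51.0, -0.0], [176.0, -85.0, -0.0], [219.0, -121.0, -0.0], [252.0, -156.0, -0.0], [276.0, -186.0, -0.0], [292.0, -208.0, -0.0], [302.0, -225.0, -0.0]]
```

>>> step_arm --rotation '[[0, 0, -0.8], [0, 0, -1.6], [0, 0, -2.4], [0, 0, -3.2], [0, 0, -4.0], [0, 0, -4.79], [0, 0, -5.59], [0, 0, -6.39]]' --linear '[[30, -29, -37], [66, -59, -74], [111, -91, -108], [161, -127, -136], [213, -167, -157], [265, -211, -168], [315, -257, -169], [363, -306, -169]]' --claw '[0, 0, 0, 0, 0, 0, 0, 0]'

```text
time: 1.1
ee_pos: [0.443, -0.2315, 0.3999]
eef_rot: [180.0, 0.0, 51.3]
force: [1.3, 0.2, 0.6]
finger_gap: 1.002
```

>>> step_arm --rotation '[[0, 0, -0.8], [0, 0, -1.6], [0, 0, -2.4], [0, 0, -3.2], [0, 0, -4.0], [0, 0, -4.8], [0, 0, -5.6], [0, 0, -6.39]]' --linear '[[65, -22, 0], [124, -51, 0], [176, -85, 0], [219, -121, 0], [252, -156, 0], [276, -186, 0], [292, -208, 0], [302, -225, 0]]' --claw '[0, 0, 0, 0, 0, 0, 0, 0]'

```text
time: 2.1
ee_pos: [0.4558, 0.1437, 0.3996]
eef_rot: [-180.0, 0.0, 83.4]
force: [-0.6, -0.5, 0.3]
finger_gap: 1.0
```

Run:
```python
from h import *
st()
s=read_state();json.dump(dict(p=s['ee_pos'].tolist(),q=Ro.from_euler('xyz',s['eef_rot'],degrees=True).as_quat().tolist()),open('cmd.json','w'))
p0=s['ee_pos'];R0=cmd()[1];rv=(R0.inv()*tool()).as_rotvec()
A=W(.046,.223,.24);B=W(.046,.223,.130)
rows=[(p0+(A-p0)*min(1,i/6),R0*Ro.from_rotvec(rv*min(1,i/6))) for i in range(1,9)]
plan(rows)
p0=cmd()[0]
plan([(p0+(B-p0)*min(1,i/6),cmd()[1]) for i in range(1,9)])
```

```text
t 2.1 p [0.4558 0.1437 0.3996] err mm [-13.9 -27.2  -0.4] rpy [-180.     0.    83.4] F [-0.6 -0.5  0.3] gap 1.0 q [ 16.   1. -39.  94.   1.  85. -30.]
rot [[-0.0, 0.0, 0.01], [-0.0, 0.0, 0.01], [-0.0, 0.0, 0.02], [-0.0, 0.0, 0.03], [-0.0, 0.0, 0.03], [-0.0, 0.01, 0.04], [-0.0, 0.01, 0.04], [-0.0, 0.01, 0.04]]
lin [[2.0, 30.0, 27.0], [4.0, 59.0, 53.0], [7.0, 89.0, 80.0], [9.0, 118.0, 106.0], [11.0, 148.0, 133.0], [13.0, 177.0, 160.0], [13.0, 177.0, 160.0], [13.0, 177.0, 160.0]]
rot [[0.0, 0.0, 0.0], [0.0, 0.0, 0.0], [0.0, 0.0, 0.0], [0.0, 0.0, 0.0], [0.0, 0.0, 0.0], [0.0, 0.0, 0.0], [0.0, 0.0, 0.0], [0.0, 0.0, 0.0]]
lin [[0.0, 0.0, 18.0], [0.0, 0.0, 37.0], [0.0, 0.0, 55.0], [0.0, 0.0, 73.0], [0.0, 0.0, 91.0], [0.0, 0.0, 110.0], [0.0, 0.0, 110.0], [0.0, 0.0, 110.0]]
```

>>> step_arm --rotation '[[0, 0, 0], [0, 0, 0.01], [0, 0, 0.02], [0, 0, 0.03], [0, 0, 0.03], [0, 0, 0.04], [0, 0, 0.04], [0, 0, 0.04]]' --linear '[[2, 30, 27], [4, 59, 53], [7, 89, 80], [9, 118, 106], [11, 148, 133], [13, 177, 160], [13, 177, 160], [13, 177, 160]]' --claw '[0, 0, 0, 0, 0, 0, 0, 0]'

```text
time: 3.1
ee_pos: [0.6333, 0.1345, 0.2401]
eef_rot: [-180.0, 0.0, 82.9]
force: [0.1, 0.7, 0.2]
finger_gap: 1.002
```

Run:
```python
from h import *
json.dump(dict(p=W(.046,.223,.24).tolist(),q=tool().as_quat().tolist()),open('cmd.json','w'))
st()
p,d=snapshot("scene");cv2.imwrite('pics/s1.png',cv2.resize(p[60:300,150:400,::-1],(750,720))[:600])
q,d=snapshot("top");cv2.imwrite('pics/t1.png',cv2.resize(q[100:280,130:370,::-1],(800,600)))
```

```text
t 3.1 p [0.6333 0.1345 0.2401] err mm [ 0.1 -1.9  0.1] rpy [-180.     0.    82.9] F [0.1 0.7 0.2] gap 1.002 q [ 11.  26. -37.  87.  16.  73. -35.]
```

View pics/s1.png

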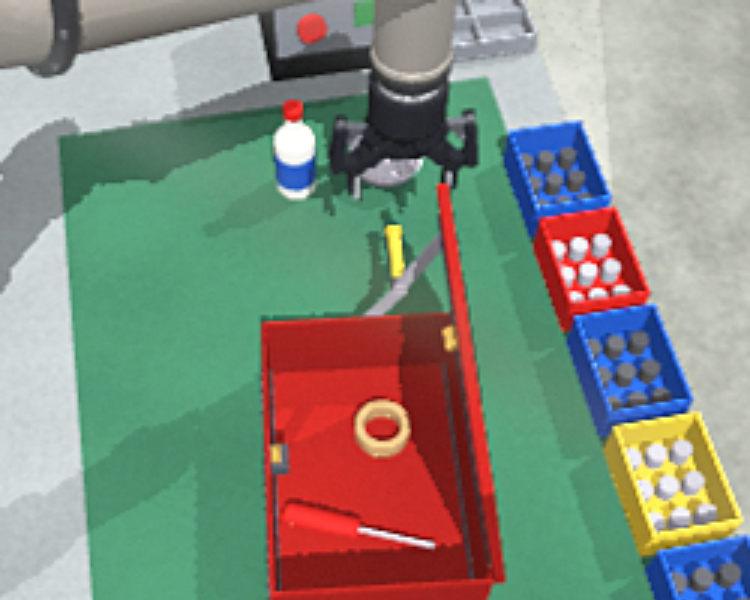

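The picture shows the open gripper at (405,150), straight above the yellow bar at (395,250). The forearm is clear of the lid, so I'll descend.

>>> step_arm --rotation '[[0, 0, 0], [0, 0, 0], [0, 0, 0], [0, 0, 0], [0, 0, 0], [0, 0, 0], [0, 0, 0], [0, 0, 0]]' --linear '[[0, 0, 18], [0, 0, 37], [0, 0, 55], [0, 0, 73], [0, 0, 91], [0, 0, 110], [0, 0, 110], [0, 0, 110]]' --claw '[0, 0, 0, 0, 0, 0, 0.3, 0.6]' --force 30

```text
time: 4.2
ee_pos: [0.6339, 0.135, 0.1302]
eef_rot: [180.0, -0.0, 82.9]
force: [0.9, -0.4, 0.2]
finger_gap: 0.608
```

>>> step_arm --rotation '[[0, 0, 0], [0, 0, 0], [0, 0, 0], [0, 0, 0], [0, 0, 0], [0, 0, 0], [0, 0, 0], [0, 0, 0]]' --linear '[[0, 0, 0], [0, 0, 0], [0, 0, 0], [0, 0, 0], [0, 0, 0], [0, 0, 0], [0, 0, 0], [0, 0, 0]]' --claw '[0.65, 0.7, 0.73, 0.75, 0.76, 0.76, 0.76, 0.76]'

```text
time: 5.2
ee_pos: [0.6335, 0.1348, 0.1298]
eef_rot: [180.0, 0.0, 82.9]
force: [-0.1, 1.0, 0.1]
finger_gap: 0.241
```

Run:
```python
from h import *
json.dump(dict(p=W(.046,.223,.13).tolist(),q=tool().as_quat().tolist()),open('cmd.json','w'))
st()
p,d=snapshot("scene");cv2.imwrite('pics/s2.png',cv2.resize(p[90:190,220:345,::-1],(750,600)))
```

```text
t 5.2 p [0.6335 0.1348 0.1298] err mm [ 0.3 -1.7 -0.2] rpy [180.    0.   82.9] F [-0.1  1.   0.1] gap 0.241 q [  9.  31. -35.  94.  20.  61. -38.]
```

View pics/s2.png

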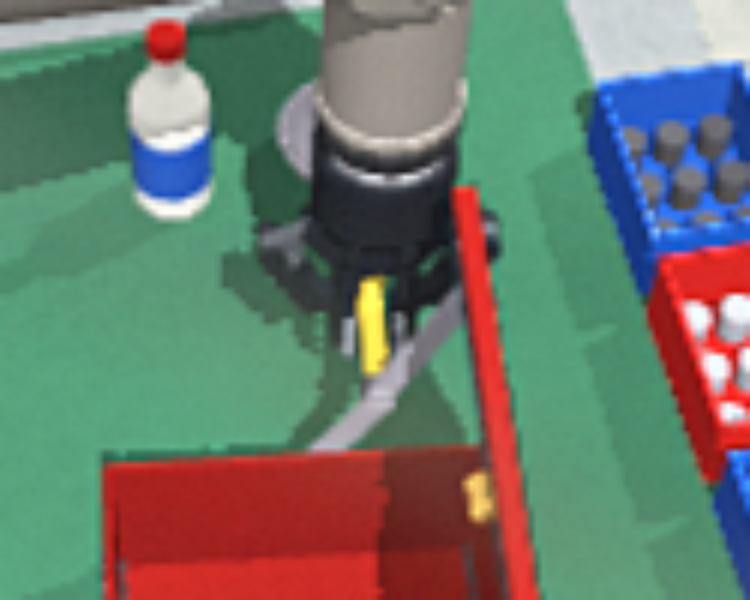

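The picture shows the fingers astride the yellow bar at (372,325) with nothing else touching. Now I'll work out the linkage table.

```bash
cat >> h.py <<'E'
F=np.array([-.005,.067]);H=np.array([.11,.112])
def link(a):  # lid angle -> (knee angle theta deg, bend)
    b=np.radians(80)-a;P=H+.125*np.array([-np.cos(b),np.sin(b)]);v=P-F;D=min(np.hypot(*v),.1917)
    h=np.arccos(D/.192);return np.degrees(np.arctan2(v[1],v[0])+h),2*h+.105
A_=np.linspace(.0,1.396,400);TH=np.array([link(a)[0] for a in A_])
def lidof(th): return np.interp(th,TH,A_)
def pose(th,lean,y=.223,off=0.,side=0):  # off: tcp shift along tool y (chest x side)
    t=np.radians(th);k=F+.096*np.array([np.cos(t),np.sin(t)]);R=tool(lean,side)
    return W(k[0],y,k[1])+R.apply([0,off,.019]),R
E
python3 - <<'E'
from h import *
for a in np.r_[0:1.3:.1,1.3,1.34,1.37,1.396]:
    th,b=link(a);t=np.radians(th);k=F+.096*np.array([np.cos(t),np.sin(t)]);print(round(a,2),round(th,1),round(b,2),k.round(3))
E
```

```text
0.0 64.2 0.22 [0.037 0.153]
0.1 80.3 0.68 [0.011 0.162]
0.2 90.6 0.94 [-0.006  0.163]
0.3 99.5 1.15 [-0.021  0.162]
0.4 107.6 1.33 [-0.034  0.158]
0.5 115.4 1.5 [-0.046  0.154]
0.6 122.8 1.66 [-0.057  0.148]
0.7 130.1 1.81 [-0.067  0.14 ]
0.8 137.2 1.95 [-0.075  0.132]
0.9 144.2 2.09 [-0.083  0.123]
1.0 151.1 2.23 [-0.089  0.113]
1.1 158.0 2.37 [-0.094  0.103]
1.2 164.9 2.5 [-0.098  0.092]
1.3 171.9 2.64 [-0.1    0.081]
1.34 174.7 2.69 [-0.101  0.076]
1.37 176.8 2.73 [-0.101  0.072]
1.4 178.6 2.76 [-0.101  0.069]
```

```bash
cat > go.py <<'E'
from h import *
import sys
t0,t1,l0,l1=map(float,sys.argv[1:5])
plan([pose(t0+(t1-t0)*i/8,l0+(l1-l0)*i/8) for i in range(1,9)],1)
E
python3 go.py 58 74 0 4
```

```text
rot [[-0.1, -0.0, -0.0], [-0.2, -0.0, -0.0], [-0.3, -0.0, -0.0], [-0.4, -0.0, 0.0], [-0.5, -0.0, 0.0], [-0.6, -0.0, -0.0], [-0.7, 0.0, 0.0], [-0.8, -0.0, 0.0]]
lin [[-0.0, -2.8, -1.1], [-0.0, -5.6, -2.8], [0.0, -8.4, -4.3], [-0.0, -11.3, -5.7], [-0.0, -14.2, -7.0], [0.0, -17.2, -8.2], [-0.0, -20.2, -9.3], [0.0, -23.2, -10.3]]
```

>>> step_arm --rotation '[[-0.1, 0, 0], [-0.2, 0, 0], [-0.3, 0, 0], [-0.4, 0, 0], [-0.5, 0, 0], [-0.6, 0, 0], [-0.7, 0, 0], [-0.8, 0, 0]]' --linear '[[0, -2.8, -1.1], [0, -5.6, -2.8], [0, -8.4, -4.3], [0, -11.3, -5.7], [0, -14.2, -7.0], [0, -17.2, -8.2], [0, -20.2, -9.3], [0, -23.2, -10.3]]' --claw '[0.8, 0.8, 0.8, 0.8, 0.8, 0.8, 0.8, 0.8]'

```text
time: 6.25
ee_pos: [0.6103, 0.138, 0.1404]
eef_rot: [176.0, -0.0, 82.9]
force: [3.6, -0.2, 2.2]
finger_gap: 0.202
```

```bash
python3 - <<'E'
from h import *
st()
E
python3 go.py 74 84 4 8
```

```text
t 6.25 p [0.6103 0.138  0.1404] err mm [ 0.1 -1.2  0.1] rpy [176.   -0.   82.9] F [ 3.6 -0.2  2.2] gap 0.202 q [  9.  26. -35. 100.  20.  57. -41.]
rot [[-0.1, 0.0, 0.0], [-0.2, -0.0, 0.0], [-0.3, 0.0, 0.0], [-0.4, -0.0, -0.0], [-0.5, -0.0, -0.0], [-0.6, -0.0, 0.0], [-0.7, -0.0, 0.0], [-0.8, -0.0, -0.0]]
lin [[-0.0, -1.8, -0.7], [0.0, -3.6, -1.4], [0.0, -5.5, -2.0], [0.0, -7.3, -2.6], [0.0, -9.2, -3.1], [0.0, -11.1, -3.6], [-0.0, -13.0, -4.0], [0.0, -14.8, -4.4]]
```

>>> step_arm --rotation '[[-0.1, 0, 0], [-0.2, 0, 0], [-0.3, 0, 0], [-0.4, 0, 0], [-0.5, 0, 0], [-0.6, 0, 0], [-0.7, 0, 0], [-0.8, 0, 0]]' --linear '[[0, -1.8, -0.7], [0, -3.6, -1.4], [0, -5.5, -2.0], [0, -7.3, -2.6], [0, -9.2, -3.1], [0, -11.1, -3.6], [0, -13.0, -4.0], [0, -14.8, -4.4]]' --claw '[0.8, 0.8, 0.8, 0.8, 0.8, 0.8, 0.8, 0.8]'

```text
time: 7.25
ee_pos: [0.5951, 0.1394, 0.1433]
eef_rot: [172.0, 0.0, 82.9]
force: [1.9, 0.5, 0.3]
finger_gap: 0.201
```

```bash
python3 - <<'E'
from h import *
st()
p,d=snapshot("scene");cv2.imwrite('pics/s3.png',cv2.resize(p[75:275,180:420,::-1],(720,600)))
P=pts("scene",d);hsv=cv2.cvtColor(p,cv2.COLOR_RGB2HSV)
E
python3 go.py 84 92 8 13
```

```text
t 7.25 p [0.5951 0.1394 0.1433] err mm [-0.1 -1.5 -0.3] rpy [172.    0.   82.9] F [1.9 0.5 0.3] gap 0.201 q [  9.  23. -35. 105.  22.  52. -43.]
rot [[-0.12, -0.0, 0.0], [-0.25, -0.0, 0.0], [-0.37, -0.0, 0.0], [-0.5, -0.0, 0.0], [-0.62, -0.0, 0.0], [-0.75, -0.0, 0.0], [-0.87, -0.0, -0.0], [-1.0, -0.0, -0.0]]
lin [[0.0, -1.5, -0.4], [0.0, -2.9, -0.8], [0.0, -4.3, -1.1], [0.0, -5.8, -1.4], [0.0, -7.2, -1.7], [0.0, -8.7, -2.0], [0.0, -10.1, -2.2], [0.0, -11.6, -2.4]]
```

View pics/s3.png

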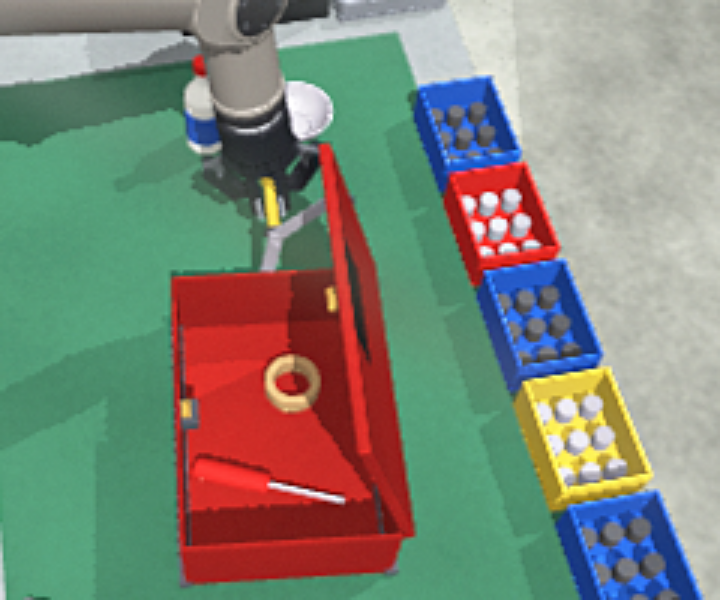

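The knee is past centre (the stay is bent at about (275,235)), the lid has started forward, and the bar is still between the fingers. I'll continue.

>>> step_arm --rotation '[[-0.12, 0, 0], [-0.25, 0, 0], [-0.37, 0, 0], [-0.5, 0, 0], [-0.62, 0, 0], [-0.75, 0, 0], [-0.87, 0, 0], [-1, 0, 0]]' --linear '[[0, -1.5, -0.4], [0, -2.9, -0.8], [0, -4.3, -1.1], [0, -5.8, -1.4], [0, -7.2, -1.7], [0, -8.7, -2.0], [0, -10.1, -2.2], [0, -11.6, -2.4]]' --claw '[0.8, 0.8, 0.8, 0.8, 0.8, 0.8, 0.8, 0.8]'

```text
time: 8.3
ee_pos: [0.5835, 0.1409, 0.1441]
eef_rot: [167.0, 0.0, 82.9]
force: [-0.0, -0.4, 0.5]
finger_gap: 0.202
```

```bash
python3 -c "
from h import *
st()"
python3 go.py 92 100 13 18
```

```text
t 8.3 p [0.5835 0.1409 0.1441] err mm [ 0.1 -1.5 -0.3] rpy [167.    0.   82.9] F [-0.  -0.4  0.5] gap 0.202 q [  8.  19. -35. 110.  25.  46. -47.]
rot [[-0.12, -0.0, 0.0], [-0.25, -0.0, 0.0], [-0.37, -0.0, -0.0], [-0.5, 0.0, 0.0], [-0.62, -0.0, 0.0], [-0.75, -0.0, -0.0], [-0.87, -0.0, 0.0], [-1.0, -0.0, 0.0]]
lin [[-0.0, -1.4, -0.3], [0.0, -2.9, -0.6], [0.0, -4.3, -0.8], [-0.0, -5.8, -1.1], [-0.0, -7.2, -1.3], [0.0, -8.7, -1.4], [0.0, -10.2, -1.6], [-0.0, -11.6, -1.7]]
```

```bash
cat > fit.py <<'E'
from h import *
from scipy.optimize import least_squares
D=[(.214,-.613,.230,0,88.1),(.4558,.1437,.3996,0,94),(.6333,.1345,.2401,0,87),(.6335,.1348,.1298,0,94),(.6103,.138,.1404,4,100),(.5951,.1394,.1433,8,105),(.5835,.1409,.1441,13,110)]
def dist(x,p,R): return np.linalg.norm(np.array(p)-x[1]*R.apply([0,0,1])-[0,0,x[0]])
def q4(x,p,R):
    d=dist(x,p,R);c=(d*d-x[2]**2-x[3]**2)/(2*x[2]*x[3]);return np.degrees(np.arccos(np.clip(c,-1,1)))
f=lambda x:[q4(x,d[:3],tool(d[3]))-d[4] for d in D]
r=least_squares(f,[.35,.25,.4,.4]);print(r.x,np.round(r.fun,1))
for th in(100,120,140,160,177):
    print(th,[(l,round(q4(r.x,*pose(th,l)))) for l in(0,10,18,25,32,40)])
E
python3 fit.py
```

```text
[0.24829292 0.33965295 0.50243272 0.50243955] [-0.4  0.   0.3  0.1 -0.  -0.1  0.1]
100 [(0, 102), (10, 110), (18, 115), (25, 120), (32, 124), (40, 129)]
120 [(0, 107), (10, 114), (18, 119), (25, 124), (32, 128), (40, 133)]
140 [(0, 111), (10, 118), (18, 123), (25, 127), (32, 132), (40, 136)]
160 [(0, 114), (10, 121), (18, 126), (25, 130), (32, 135), (40, 139)]
177 [(0, 116), (10, 123), (18, 128), (25, 132), (32, 136), (40, 140)]
```

>>> step_arm --rotation '[[-0.12, 0, 0], [-0.25, 0, 0], [-0.37, 0, 0], [-0.5, 0, 0], [-0.62, 0, 0], [-0.75, 0, 0], [-0.87, 0, 0], [-1, 0, 0]]' --linear '[[0, -1.4, -0.3], [0, -2.9, -0.6], [0, -4.3, -0.8], [0, -5.8, -1.1], [0, -7.2, -1.3], [0, -8.7, -1.4], [0, -10.2, -1.6], [0, -11.6, -1.7]]' --claw '[0.8, 0.8, 0.8, 0.8, 0.8, 0.8, 0.8, 0.8]'

```text
time: 9.3
ee_pos: [0.5718, 0.1424, 0.1431]
eef_rot: [162.0, 0.0, 82.9]
force: [-0.1, 0.7, 0.1]
finger_gap: 0.202
```

```bash
python3 -c "
from h import *
st()"
python3 go.py 100 109 18 20;python3 go.py 109 118 20 22
```

```text
t 9.3 p [0.5718 0.1424 0.1431] err mm [-0.  -1.4 -0.4] rpy [162.    0.   82.9] F [-0.1  0.7  0.1] gap 0.202 q [  6.  16. -34. 115.  29.  40. -53.]
rot [[-0.05, -0.0, 0.0], [-0.1, -0.0, 0.0], [-0.15, -0.0, 0.0], [-0.2, -0.0, 0.0], [-0.25, 0.0, 0.0], [-0.3, -0.0, 0.0], [-0.35, -0.0, 0.0], [-0.4, 0.0, 0.0]]
lin [[0.0, -1.8, -0.3], [0.0, -3.6, -0.5], [0.0, -5.4, -0.6], [0.0, -7.2, -0.8], [-0.0, -9.0, -0.9], [0.0, -10.8, -0.9], [0.0, -12.6, -1.0], [0.0, -14.4, -0.9]]
rot [[-0.05, -0.0, 0.0], [-0.1, -0.0, 0.0], [-0.15, -0.0, 0.0], [-0.2, -0.0, 0.0], [-0.25, -0.0, 0.0], [-0.3, -0.0, 0.0], [-0.35, -0.0, 0.0], [-0.4, 0.0, 0.0]]
lin [[0.0, -1.8, -0.1], [0.0, -3.6, -0.0], [0.0, -5.4, 0.0], [0.0, -7.2, 0.1], [0.0, -9.0, 0.3], [0.0, -10.8, 0.4], [0.0, -12.6, 0.6], [0.0, -14.4, 0.9]]
```

>>> step_arm --rotation '[[-0.05, 0, 0], [-0.1, 0, 0], [-0.15, 0, 0], [-0.2, 0, 0], [-0.25, 0, 0], [-0.3, 0, 0], [-0.35, 0, 0], [-0.4, 0, 0]]' --linear '[[0, -1.8, -0.3], [0, -3.6, -0.5], [0, -5.4, -0.6], [0, -7.2, -0.8], [0, -9, -0.9], [0, -10.8, -0.9], [0, -12.6, -1], [0, -14.4, -0.9]]' --claw '[0.8, 0.8, 0.8, 0.8, 0.8, 0.8, 0.8, 0.8]'

```text
time: 10.3
ee_pos: [0.5581, 0.144, 0.1395]
eef_rot: [160.0, 0.0, 82.9]
force: [-1.2, -0.8, -1.0]
finger_gap: 0.195
```

Run:
```python
from h import *
st()
p,d=snapshot("scene");cv2.imwrite('pics/s4.png',cv2.resize(p[75:275,180:420,::-1],(720,600)))
```

```text
t 10.3 p [0.5581 0.144  0.1395] err mm [13.2 -3.   5.4] rpy [160.    0.   82.9] F [-1.2 -0.8 -1. ] gap 0.195 q [  4.  14. -33. 118.  32.  37. -57.]
```

View pics/s4.png

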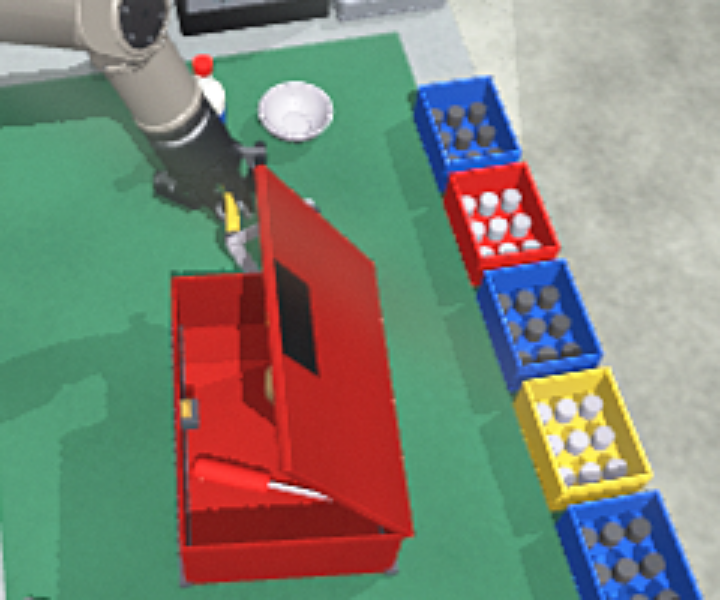

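The lid is now about 30° down and the bar at (232,212) is still caged. The force is small, and the lid's weight has moved to the front finger.

>>> step_arm --rotation '[[-0.05, 0, 0], [-0.1, 0, 0], [-0.15, 0, 0], [-0.2, 0, 0], [-0.25, 0, 0], [-0.3, 0, 0], [-0.35, 0, 0], [-0.4, 0, 0]]' --linear '[[0, -1.8, -0.1], [0, -3.6, 0], [0, -5.4, 0], [0, -7.2, 0.1], [0, -9, 0.3], [0, -10.8, 0.4], [0, -12.6, 0.6], [0, -14.4, 0.9]]' --claw '[0.8, 0.8, 0.8, 0.8, 0.8, 0.8, 0.8, 0.8]'

```text
time: 11.35
ee_pos: [0.545, 0.1457, 0.1338]
eef_rot: [158.0, 0.0, 82.9]
force: [-1.7, 0.4, -1.7]
finger_gap: 0.205
```

```bash
python3 -c "
from h import *
st()"
python3 go.py 118 127 22 24;python3 go.py 127 136 24 25
```

```text
t 11.35 p [0.545  0.1457 0.1338] err mm [ 0.1 -1.3 -0.3] rpy [158.    0.   82.9] F [-1.7  0.4 -1.7] gap 0.205 q [  3.  12. -32. 121.  35.  35. -62.]
rot [[-0.05, -0.0, -0.0], [-0.1, -0.0, 0.0], [-0.15, -0.0, 0.0], [-0.2, -0.0, 0.0], [-0.25, -0.0, 0.0], [-0.3, -0.0, 0.0], [-0.35, -0.0, 0.0], [-0.4, -0.0, 0.0]]
lin [[0.0, -1.8, 0.2], [-0.0, -3.5, 0.4], [0.0, -5.3, 0.7], [0.0, -7.1, 1.0], [-0.0, -8.9, 1.4], [0.0, -10.6, 1.8], [0.0, -12.4, 2.2], [0.0, -14.1, 2.7]]
rot [[-0.02, -0.0, 0.0], [-0.05, -0.0, 0.0], [-0.07, -0.0, 0.0], [-0.1, -0.0, -0.0], [-0.12, -0.0, 0.0], [-0.15, -0.0, 0.0], [-0.17, -0.0, 0.0], [-0.2, -0.0, 0.0]]
lin [[-0.0, -1.8, 0.4], [-0.0, -3.6, 0.9], [-0.0, -5.4, 1.4], [0.0, -7.1, 2.0], [0.0, -8.9, 2.6], [0.0, -10.6, 3.2], [0.0, -12.3, 3.8], [0.0, -14.0, 4.5]]
```

>>> step_arm --rotation '[[-0.05, 0, 0], [-0.1, 0, 0], [-0.15, 0, 0], [-0.2, 0, 0], [-0.25, 0, 0], [-0.3, 0, 0], [-0.35, 0, 0], [-0.4, 0, 0]]' --linear '[[0, -1.8, 0.2], [0, -3.5, 0.4], [0, -5.3, 0.7], [0, -7.1, 1], [0, -8.9, 1.4], [0, -10.6, 1.8], [0, -12.4, 2.2], [0, -14.1, 2.7]]' --claw '[0.8, 0.8, 0.8, 0.8, 0.8, 0.8, 0.8, 0.8]'

```text
time: 12.35
ee_pos: [0.533, 0.1472, 0.126]
eef_rot: [156.0, 0.0, 82.9]
force: [-1.3, -0.9, -1.8]
finger_gap: 0.201
```

>>> step_arm --rotation '[[-0.02, 0, 0], [-0.05, 0, 0], [-0.07, 0, 0], [-0.1, 0, 0], [-0.12, 0, 0], [-0.15, 0, 0], [-0.17, 0, 0], [-0.2, 0, 0]]' --linear '[[0, -1.8, 0.4], [0, -3.6, 0.9], [0, -5.4, 1.4], [0, -7.1, 2], [0, -8.9, 2.6], [0, -10.6, 3.2], [0, -12.3, 3.8], [0, -14, 4.5]]' --claw '[0.8, 0.8, 0.8, 0.8, 0.8, 0.8, 0.8, 0.8]'

```text
time: 13.35
ee_pos: [0.5222, 0.1486, 0.1162]
eef_rot: [155.0, 0.0, 82.9]
force: [-1.6, 0.1, -3.1]
finger_gap: 0.197
```

```bash
python3 -c "
from h import *
st()"
python3 go.py 136 144 25 27;python3 go.py 144 151 27 28
```

```text
t 13.35 p [0.5222 0.1486 0.1162] err mm [ 0.2 -1.2 -0.3] rpy [155.    0.   82.9] F [-1.6  0.1 -3.1] gap 0.197 q [ -2.  11. -30. 127.  44.  30. -74.]
rot [[-0.05, -0.0, 0.0], [-0.1, -0.0, -0.0], [-0.15, -0.0, 0.0], [-0.2, -0.0, 0.0], [-0.25, -0.0, 0.0], [-0.3, -0.0, 0.0], [-0.35, -0.0, 0.0], [-0.4, -0.0, 0.0]]
lin [[0.0, -1.5, 0.6], [-0.0, -3.0, 1.3], [0.0, -4.4, 1.9], [0.0, -5.9, 2.6], [-0.0, -7.3, 3.4], [-0.0, -8.7, 4.1], [0.0, -10.1, 4.9], [0.0, -11.5, 5.7]]
rot [[-0.02, -0.0, -0.0], [-0.05, -0.0, -0.0], [-0.07, -0.0, -0.0], [-0.1, -0.0, 0.0], [-0.12, -0.0, -0.0], [-0.15, -0.0, 0.0], [-0.17, -0.0, -0.0], [-0.2, -0.0, -0.0]]
lin [[0.0, -1.3, 0.6], [-0.0, -2.5, 1.3], [0.0, -3.8, 2.1], [0.0, -5.0, 2.8], [0.0, -6.2, 3.5], [-0.0, -7.4, 4.3], [-0.0, -8.6, 5.1], [-0.0, -9.8, 5.9]]
```

>>> step_arm --rotation '[[-0.05, 0, 0], [-0.1, 0, 0], [-0.15, 0, 0], [-0.2, 0, 0], [-0.25, 0, 0], [-0.3, 0, 0], [-0.35, 0, 0], [-0.4, 0, 0]]' --linear '[[0, -1.5, 0.6], [0, -3, 1.3], [0, -4.4, 1.9], [0, -5.9, 2.6], [0, -7.3, 3.4], [0, -8.7, 4.1], [0, -10.1, 4.9], [0, -11.5, 5.7]]' --claw '[0.8, 0.8, 0.8, 0.8, 0.8, 0.8, 0.8, 0.8]'

```text
time: 14.35
ee_pos: [0.5143, 0.1495, 0.1062]
eef_rot: [153.0, 0.0, 82.9]
force: [-1.8, 0.7, -3.6]
finger_gap: 0.201
```

>>> step_arm --rotation '[[-0.02, 0, 0], [-0.05, 0, 0], [-0.07, 0, 0], [-0.1, 0, 0], [-0.12, 0, 0], [-0.15, 0, 0], [-0.17, 0, 0], [-0.2, 0, 0]]' --linear '[[0, -1.3, 0.6], [0, -2.5, 1.3], [0, -3.8, 2.1], [0, -5, 2.8], [0, -6.2, 3.5], [0, -7.4, 4.3], [0, -8.6, 5.1], [0, -9.8, 5.9]]' --claw '[0.8, 0.8, 0.8, 0.8, 0.8, 0.8, 0.8, 0.8]'

```text
time: 15.35
ee_pos: [0.5084, 0.1503, 0.0965]
eef_rot: [152.0, 0.0, 82.9]
force: [-1.5, 0.4, -3.1]
finger_gap: 0.201
```

```bash
cp cmd.json c151.json
python3 - <<'E'
from h import *
st()
p,d=snapshot("scene");cv2.imwrite('pics/s5.png',cv2.resize(p[75:275,180:420,::-1],(720,600)))
P=pts("scene",d);hsv=cv2.cvtColor(p,cv2.COLOR_RGB2HSV)
# lid plane angle from dark pad + red lid: points in chest frame on central strip
Q=P-C;cx=Q@ex;cy=Q@ey
m=(d>0)&((hsv[...,0]<6)|(hsv[...,0]>174))&(hsv[...,1]>140)&(abs(cy)<.12)&(P[...,2]>.13)&(cx>-.15)
X=cx[m];Z=P[...,2][m];k=np.polyfit(X,Z,1);print('lid angle est',1.396-np.arctan(-k[0]),k,m.sum(),np.std(Z-np.polyval(k,X)))
E
python3 go.py 151 158 28 29
```

```text
t 15.35 p [0.5084 0.1503 0.0965] err mm [ 0.3 -1.2 -0.3] rpy [152.    0.   82.9] F [-1.5  0.4 -3.1] gap 0.201 q [ -6.  12. -28. 131.  57.  28. -89.]
lid angle est 1.0181886016787567 [-0.39687718  0.17015506] 3932 0.0018971952623096401
rot [[-0.02, -0.0, -0.0], [-0.05, -0.0, -0.0], [-0.07, -0.0, -0.0], [-0.1, -0.0, 0.0], [-0.12, -0.0, -0.0], [-0.15, -0.0, -0.0], [-0.17, -0.0, 0.0], [-0.2, -0.0, 0.0]]
lin [[-0.0, -1.2, 0.8], [0.0, -2.3, 1.7], [0.0, -3.5, 2.5], [0.0, -4.6, 3.4], [0.0, -5.8, 4.2], [0.0, -6.9, 5.1], [0.0, -8.0, 6.1], [-0.0, -9.1, 7.0]]
```

View pics/s5.png

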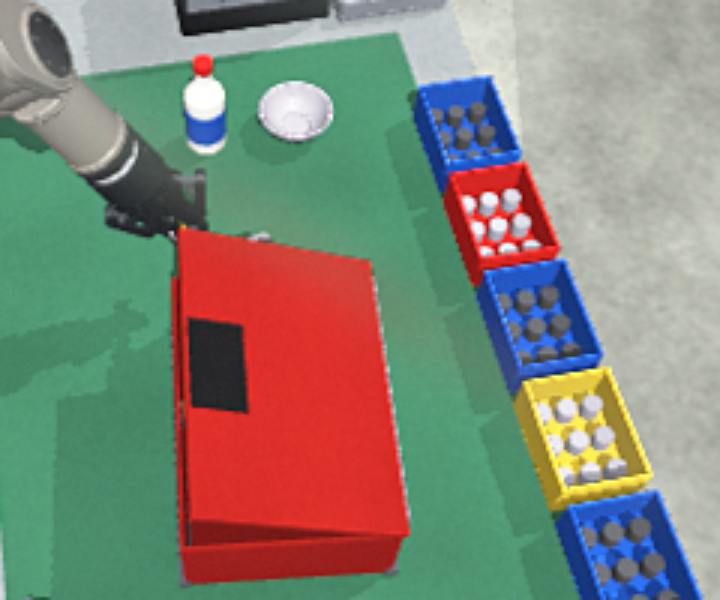

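The lid is at about 1.02 rad, where the model gives 1.00, and the bar is still held.

>>> step_arm --rotation '[[-0.02, 0, 0], [-0.05, 0, 0], [-0.07, 0, 0], [-0.1, 0, 0], [-0.12, 0, 0], [-0.15, 0, 0], [-0.17, 0, 0], [-0.2, 0, 0]]' --linear '[[0, -1.2, 0.8], [0, -2.3, 1.7], [0, -3.5, 2.5], [0, -4.6, 3.4], [0, -5.8, 4.2], [0, -6.9, 5.1], [0, -8, 6.1], [0, -9.1, 7]]' --claw '[0.8, 0.8, 0.8, 0.8, 0.8, 0.8, 0.8, 0.8]'

```text
time: 16.4
ee_pos: [0.5036, 0.1509, 0.086]
eef_rot: [151.0, -0.0, 82.9]
force: [-1.0, 0.8, -4.2]
finger_gap: 0.201
```

```bash
python3 -c "
from h import *
st()"
python3 go.py 158 164 29 29; python3 go.py 164 169 29 29
```

```text
t 16.4 p [0.5036 0.1509 0.086 ] err mm [ 0.3 -1.1 -0.3] rpy [151.   -0.   82.9] F [-1.   0.8 -4.2] gap 0.201 q [ -8.  12. -27. 133.  63.  27. -96.]
rot [[0.0, -0.0, 0.0], [0.0, -0.0, 0.0], [0.0, -0.0, 0.0], [0.0, -0.0, 0.0], [0.0, -0.0, 0.0], [0.0, -0.0, 0.0], [0.0, -0.0, 0.0], [0.0, -0.0, 0.0]]
lin [[0.0, -1.0, 0.8], [0.0, -1.9, 1.6], [0.0, -2.9, 2.4], [0.0, -3.8, 3.3], [-0.0, -4.7, 4.1], [0.0, -5.6, 5.0], [0.0, -6.6, 5.8], [0.0, -7.4, 6.7]]
rot [[0.0, -0.0, 0.0], [0.0, -0.0, 0.0], [0.0, -0.0, 0.0], [0.0, -0.0, 0.0], [0.0, -0.0, 0.0], [0.0, -0.0, 0.0], [0.0, -0.0, 0.0], [0.0, -0.0, 0.0]]
lin [[0.0, -0.8, 0.8], [-0.0, -1.5, 1.5], [0.0, -2.2, 2.3], [-0.0, -2.9, 3.0], [0.0, -3.6, 3.8], [0.0, -4.3, 4.6], [-0.0, -5.0, 5.4], [-0.0, -5.7, 6.2]]
```

>>> step_arm --rotation '[[0, 0, 0], [0, 0, 0], [0, 0, 0], [0, 0, 0], [0, 0, 0], [0, 0, 0], [0, 0, 0], [0, 0, 0]]' --linear '[[0, -1, 0.8], [0, -1.9, 1.6], [0, -2.9, 2.4], [0, -3.8, 3.3], [0, -4.7, 4.1], [0, -5.6, 5], [0, -6.6, 5.8], [0, -7.4, 6.7]]' --claw '[0.8, 0.8, 0.8, 0.8, 0.8, 0.8, 0.8, 0.8]'

```text
time: 17.4
ee_pos: [0.5004, 0.1512, 0.0766]
eef_rot: [151.0, 0.0, 82.9]
force: [-2.2, 1.2, -4.9]
finger_gap: 0.195
```

>>> step_arm --rotation '[[0, 0, 0], [0, 0, 0], [0, 0, 0], [0, 0, 0], [0, 0, 0], [0, 0, 0], [0, 0, 0], [0, 0, 0]]' --linear '[[0, -0.8, 0.8], [0, -1.5, 1.5], [0, -2.2, 2.3], [0, -2.9, 3], [0, -3.6, 3.8], [0, -4.3, 4.6], [0, -5, 5.4], [0, -5.7, 6.2]]' --claw '[0.8, 0.8, 0.8, 0.8, 0.8, 0.8, 0.8, 0.8]'

```text
time: 18.4
ee_pos: [0.4985, 0.1515, 0.0684]
eef_rot: [151.0, -0.0, 82.9]
force: [-2.1, -0.1, -5.3]
finger_gap: 0.201
```

```bash
cat > ang.py <<'E'
from h import *
st()
p,d=snapshot("scene")
P=pts("scene",d);hsv=cv2.cvtColor(p,cv2.COLOR_RGB2HSV)
Q=P-C;cx=Q@ex;cy=Q@ey
m=(d>0)&((hsv[...,0]<6)|(hsv[...,0]>174))&(hsv[...,1]>140)&(abs(cy)<.12)&(P[...,2]>.121)&(cx>-.1)&(cx<.1)
X=cx[m];Z=P[...,2][m];k=np.polyfit(X,Z,1);print('lid angle est',1.396-np.arctan(-k[0]),'z at x=-.085',np.polyval(k,-.085),m.sum())
E
python3 ang.py; python3 go.py 169 172 29 29
```

```text
t 18.4 p [0.4985 0.1515 0.0684] err mm [ 0.3 -1.1 -0.3] rpy [151.   -0.   82.9] F [-2.1 -0.1 -5.3] gap 0.201 q [ -10.   14.  -26.  134.   69.   26. -103.]
lid angle est 1.2799238684096415 z at x=-.085 0.1476025168954979 3960
rot [[0.0, -0.0, 0.0], [0.0, -0.0, 0.0], [0.0, -0.0, 0.0], [0.0, -0.0, 0.0], [0.0, -0.0, 0.0], [0.0, -0.0, 0.0], [0.0, -0.0, 0.0], [0.0, -0.0, 0.0]]
lin [[0.0, -0.4, 0.5], [0.0, -0.8, 1.0], [0.0, -1.2, 1.4], [0.0, -1.6, 1.9], [0.0, -2.0, 2.4], [0.0, -2.4, 2.9], [-0.0, -2.8, 3.4], [-0.0, -3.1, 3.9]]
```

>>> step_arm --rotation '[[0, 0, 0], [0, 0, 0], [0, 0, 0], [0, 0, 0], [0, 0, 0], [0, 0, 0], [0, 0, 0], [0, 0, 0]]' --linear '[[0, -0.4, 0.5], [0, -0.8, 1], [0, -1.2, 1.4], [0, -1.6, 1.9], [0, -2, 2.4], [0, -2.4, 2.9], [0, -2.8, 3.4], [0, -3.1, 3.9]]' --claw '[0.8, 0.8, 0.8, 0.8, 0.8, 0.8, 0.8, 0.8]'

```text
time: 19.45
ee_pos: [0.4977, 0.1515, 0.0636]
eef_rot: [151.0, 0.0, 82.9]
force: [-2.0, 1.0, -4.1]
finger_gap: 0.198
```

```bash
python3 ang.py; python3 go.py 172 175 29 29
```

```text
t 19.45 p [0.4977 0.1515 0.0636] err mm [ 0.4 -1.2 -0.2] rpy [151.    0.   82.9] F [-2.   1.  -4.1] gap 0.198 q [ -10.   15.  -25.  134.   71.   26. -105.]
lid angle est 1.3232786633920746 z at x=-.085 0.13903162588875853 3961
rot [[0.0, -0.0, 0.0], [0.0, -0.0, 0.0], [0.0, -0.0, 0.0], [0.0, -0.0, 0.0], [0.0, -0.0, 0.0], [0.0, -0.0, 0.0], [0.0, -0.0, 0.0], [0.0, -0.0, 0.0]]
lin [[0.0, -0.4, 0.5], [0.0, -0.8, 1.0], [0.0, -1.2, 1.5], [-0.0, -1.5, 2.0], [0.0, -1.9, 2.6], [-0.0, -2.2, 3.1], [0.0, -2.6, 3.6], [0.0, -3.0, 4.1]]
```

>>> step_arm --rotation '[[0, 0, 0], [0, 0, 0], [0, 0, 0], [0, 0, 0], [0, 0, 0], [0, 0, 0], [0, 0, 0], [0, 0, 0]]' --linear '[[0, -0.4, 0.5], [0, -0.8, 1], [0, -1.2, 1.5], [0, -1.5, 2], [0, -1.9, 2.6], [0, -2.2, 3.1], [0, -2.6, 3.6], [0, -3, 4.1]]' --claw '[0.8, 0.8, 0.8, 0.8, 0.8, 0.8, 0.8, 0.8]'

```text
time: 20.5
ee_pos: [0.497, 0.1517, 0.0585]
eef_rot: [151.0, 0.0, 82.9]
force: [-2.8, 0.4, -4.5]
finger_gap: 0.198
```

```bash
python3 ang.py
```

```text
t 20.5 p [0.497  0.1517 0.0585] err mm [ 0.3 -1.1 -0.2] rpy [151.    0.   82.9] F [-2.8  0.4 -4.5] gap 0.198 q [ -11.   15.  -25.  134.   73.   26. -107.]
lid angle est 1.3705927937136797 z at x=-.085 0.12979061682488072 3932
```

```bash
python3 go.py 175 176.2 29 29
```

```text
rot [[0.0, -0.0, 0.0], [0.0, -0.0, 0.0], [0.0, -0.0, 0.0], [0.0, -0.0, 0.0], [0.0, -0.0, 0.0], [0.0, -0.0, 0.0], [0.0, -0.0, 0.0], [0.0, -0.0, 0.0]]
lin [[0.0, -0.1, 0.2], [0.0, -0.2, 0.4], [0.0, -0.4, 0.6], [0.0, -0.5, 0.9], [0.0, -0.6, 1.1], [0.0, -0.8, 1.3], [0.0, -0.9, 1.5], [0.0, -1.1, 1.7]]
```

>>> step_arm --rotation '[[0, 0, 0], [0, 0, 0], [0, 0, 0], [0, 0, 0], [0, 0, 0], [0, 0, 0], [0, 0, 0], [0, 0, 0]]' --linear '[[0, -0.1, 0.2], [0, -0.2, 0.4], [0, -0.4, 0.6], [0, -0.5, 0.9], [0, -0.6, 1.1], [0, -0.8, 1.3], [0, -0.9, 1.5], [0, -1.1, 1.7]]' --claw '[0.8, 0.8, 0.8, 0.8, 0.8, 0.8, 0.8, 0.8]'

```text
time: 21.55
ee_pos: [0.4974, 0.1516, 0.0569]
eef_rot: [150.9, 0.0, 82.9]
force: [-2.7, 0.1, 0.5]
finger_gap: 0.201
```

```bash
python3 ang.py;python3 go.py 176.2 177 29 29
```

```text
t 21.55 p [0.4974 0.1516 0.0569] err mm [ 0.8 -1.2  0.2] rpy [150.9   0.   82.9] F [-2.7  0.1  0.5] gap 0.201 q [ -11.   16.  -25.  134.   73.   26. -107.]
lid angle est 1.3726958117004595 z at x=-.085 0.12936070579414646 3931
rot [[0.0, -0.0, 0.0], [0.0, -0.0, 0.0], [0.0, -0.0, 0.0], [0.0, -0.0, 0.0], [0.0, -0.0, 0.0], [0.0, -0.0, 0.0], [0.0, -0.0, 0.0], [0.0, -0.0, 0.0]]
lin [[0.0, -0.0, 0.1], [0.0, -0.1, 0.3], [0.0, -0.2, 0.4], [0.0, -0.3, 0.6], [0.0, -0.4, 0.7], [0.0, -0.5, 0.8], [0.0, -0.6, 1.0], [0.0, -0.7, 1.1]]
```

The lid angle has stopped at about 1.37 and the load has gone from the bar, so the lid is resting on its catch. I'll open and back out.

Run:
```python
from h import *
from fit import q4,r
p,R=pose(176.2,29);json.dump(dict(p=p.tolist(),q=R.as_quat().tolist()),open('cmd.json','w'))
n=lambda i:p-.015*i*ex+np.array([0,0,.06*i])
rows=[(p,R)]*3+[(n(i/5),R) for i in range(1,6)]
print(q4(r.x,*rows[-1]))
plan(rows)
p0,R0=cmd();A=p0+[0,0,.12];rv=(R0.inv()*tool()).as_rotvec()
plan([(p0+(A-p0)*i/8,R0*Ro.from_rotvec(rv*i/8)) for i in range(1,9)])
p0=cmd()[0];B=W(-.085,0,.165);p1=np.array([B[0],B[1],p0[2]])
rows=[(p0+(p1-p0)*i/5,tool()) for i in range(1,6)]+[(p1+(B-p1)*i/2,tool()) for i in(1,2)];rows.append(rows[-1]);plan(rows);print(B)
```

```text
[0.24829292 0.33965295 0.50243272 0.50243955] [-0.4  0.   0.3  0.1 -0.  -0.1  0.1]
100 [(0, 102), (10, 110), (18, 115), (25, 120), (32, 124), (40, 129)]
120 [(0, 107), (10, 114), (18, 119), (25, 124), (32, 128), (40, 133)]
140 [(0, 111), (10, 118), (18, 123), (25, 127), (32, 132), (40, 136)]
160 [(0, 114), (10, 121), (18, 126), (25, 130), (32, 135), (40, 139)]
177 [(0, 116), (10, 123), (18, 128), (25, 132), (32, 136), (40, 140)]
133.244779221851
rot [[0.0, 0.0, 0.0], [0.0, 0.0, 0.0], [0.0, 0.0, 0.0], [0.0, 0.0, 0.0], [0.0, 0.0, 0.0], [0.0, 0.0, 0.0], [0.0, 0.0, 0.0], [0.0, 0.0, 0.0]]
lin [[0.0, 0.0, 0.0], [0.0, 0.0, 0.0], [0.0, 0.0, 0.0], [-0.0, 3.0, -12.0], [0.0, 6.0, -24.0], [-0.0, 10.0, -36.0], [0.0, 13.0, -48.0], [-0.0, 16.0, -60.0]]
rot [[0.72, 0.0, -0.0], [1.45, 0.0, 0.0], [2.17, 0.0, 0.0], [2.9, 0.0, 0.0], [3.62, 0.0, 0.0], [4.35, -0.0, 0.0], [5.07, 0.0, -0.0], [5.8, 0.0, -0.0]]
lin [[0.0, 7.0, -13.0], [0.0, 15.0, -26.0], [0.0, 22.0, -39.0], [0.0, 29.0, -52.0], [0.0, 36.0, -66.0], [0.0, 44.0, -79.0], [0.0, 51.0, -92.0], [0.0, 58.0, -105.0]]
rot [[-0.0, 0.0, 0.0], [-0.0, 0.0, 0.0], [-0.0, 0.0, 0.0], [-0.0, 0.0, 0.0], [-0.0, 0.0, 0.0], [-0.0, 0.0, 0.0], [-0.0, 0.0, 0.0], [-0.0, 0.0, 0.0]]
lin [[-45.0, 4.0, -0.0], [-89.0, 9.0, -0.0], [-134.0, 13.0, -0.0], [-178.0, 17.0, -0.0], [-223.0, 22.0, -0.0], [-223.0, 22.0, 36.0], [-223.0, 22.0, 72.0], [-223.0, 22.0, 72.0]]
[ 0.4766035 -0.0693935  0.165    ]
```

>>> step_arm --rotation '[[0, 0, 0], [0, 0, 0], [0, 0, 0], [0, 0, 0], [0, 0, 0], [0, 0, 0], [0, 0, 0], [0, 0, 0]]' --linear '[[0, 0, 0], [0, 0, 0], [0, 0, 0], [0, 3, -12], [0, 6, -24], [0, 10, -36], [0, 13, -48], [0, 16, -60]]' --claw '[0.6, 0.4, 0.3, 0.3, 0.3, 0.3, 0.3, 0.3]'

```text
time: 22.6
ee_pos: [0.4819, 0.1534, 0.1173]
eef_rot: [151.0, 0.0, 82.9]
force: [-0.1, -0.2, 0.4]
finger_gap: 0.705
```

>>> step_arm --rotation '[[0.72, 0, 0], [1.45, 0, 0], [2.17, 0, 0], [2.9, 0, 0], [3.62, 0, 0], [4.35, 0, 0], [5.07, 0, 0], [5.8, 0, 0]]' --linear '[[0, 7, -13], [0, 15, -26], [0, 22, -39], [0, 29, -52], [0, 36, -66], [0, 44, -79], [0, 51, -92], [0, 58, -105]]' --claw '[0.3, 0.3, 0.3, 0.3, 0.5, 0.7, 0.9, 1.0]'

```text
time: 23.6
ee_pos: [0.4817, 0.1534, 0.2373]
eef_rot: [-179.9, 0.0, 82.9]
force: [-0.2, 0.2, -0.5]
finger_gap: -0.001
```

```bash
cp cmd.json cB.json; python3 ang.py
python3 - <<'E'
from h import *
p,d=snapshot("scene");cv2.imwrite('pics/s6.png',cv2.resize(p[75:275,180:420,::-1],(720,600)))
P=pts("scene",d);m=(d>0)&(p.max(-1)<50)&(np.abs(P[...,2]-.13)<.01)&(np.abs((P-C)@ey)<.08)&(np.abs((P-C)@ex+.085)<.05)
print('pad',np.median(P[m],0),m.sum(),'exp',W(-.085,0,.13))
E
```

```text
t 23.6 p [0.4817 0.1534 0.2373] err mm [  5.  222.8  72.4] rpy [-179.9    0.    82.9] F [-0.2  0.2 -0.5] gap -0.001 q [  5.   9. -31. 106.   5.  66. -35.]
lid angle est 1.372272345310867 z at x=-.085 0.12939150267858596 3935
pad [ 0.47924637 -0.0723717   0.13004826] 476 exp [ 0.4766035 -0.0693935  0.13     ]
```

View pics/s6.png

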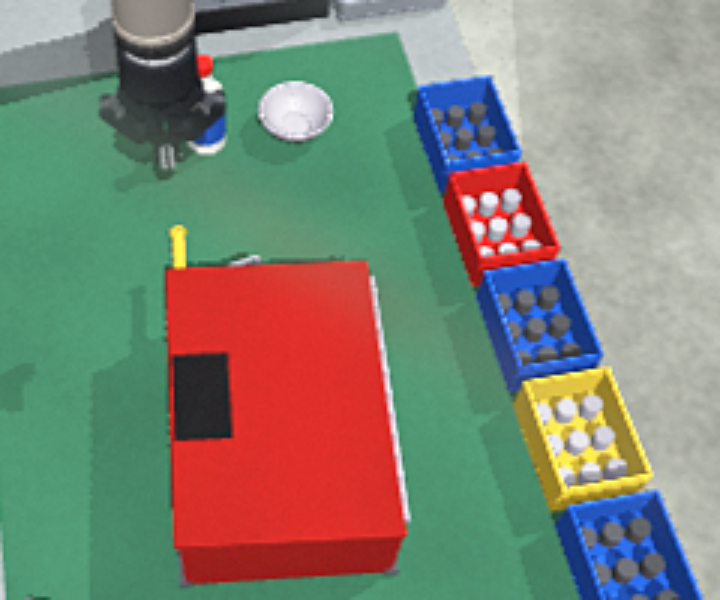

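The lid rests evenly on its catch and the yellow bar at (179,245) is free. The black pad is at (203,395). The gripper is now up and shut.

>>> step_arm --rotation '[[0, 0, 0], [0, 0, 0], [0, 0, 0], [0, 0, 0], [0, 0, 0], [0, 0, 0], [0, 0, 0], [0, 0, 0]]' --linear '[[-45, 5, 0], [-89, 9, 0], [-134, 14, 0], [-178, 18, 0], [-223, 23, 0], [-223, 23, 36], [-223, 23, 72], [-223, 23, 72]]' --claw '[1, 1, 1, 1, 1, 1, 1, 1]'

```text
time: 24.7
ee_pos: [0.474, -0.0702, 0.1619]
eef_rot: [-179.6, 0.0, 83.0]
force: [0.7, -0.6, 0.7]
finger_gap: -0.003
```

>>> step_arm --rotation '[[0, 0, 0], [0, 0, 0], [0, 0, 0], [0, 0, 0], [0, 0, 0], [0, 0, 0], [0, 0, 0], [0, 0, 0]]' --linear '[[0, 0, 4], [0, 0, 8], [0, 0, 12], [0, 0, 16], [0, 0, 20], [0, 0, 24], [0, 0, 28], [0, 0, 31]]' --claw '[1, 1, 1, 1, 1, 1, 1, 1]'

```text
time: 25.7
ee_pos: [0.4771, -0.0706, 0.1334]
eef_rot: [-180.0, 0.0, 82.9]
force: [-0.7, -0.4, 0.1]
finger_gap: 0.002
```

Now I'll creep down to make contact, about 2.5 mm over this call.

>>> step_arm --rotation '[[0, 0, 0], [0, 0, 0], [0, 0, 0], [0, 0, 0], [0, 0, 0], [0, 0, 0], [0, 0, 0], [0, 0, 0]]' --linear '[[0, 0, 0.4], [0, 0, 0.8], [0, 0, 1.2], [0, 0, 1.6], [0, 0, 2], [0, 0, 2.5], [0, 0, 2.5], [0, 0, 2.5]]' --claw '[1, 1, 1, 1, 1, 1, 1, 1]'

```text
time: 26.7
ee_pos: [0.4772, -0.0706, 0.1312]
eef_rot: [180.0, 0.0, 82.9]
force: [-0.4, 0.5, 0.1]
finger_gap: -0.001
```

>>> step_arm --rotation '[[0, 0, 0], [0, 0, 0], [0, 0, 0], [0, 0, 0], [0, 0, 0], [0, 0, 0], [0, 0, 0], [0, 0, 0]]' --linear '[[0, 0, 0.2], [0, 0, 0.4], [0, 0, 0.6], [0, 0, 0.8], [0, 0, 1], [0, 0, 1], [0, 0, 1], [0, 0, 1]]' --claw '[1, 1, 1, 1, 1, 1, 1, 1]'

```text
time: 27.7
ee_pos: [0.4772, -0.0706, 0.1302]
eef_rot: [180.0, 0.0, 82.9]
force: [-0.0, -0.0, 0.4]
finger_gap: -0.007
```

>>> step_arm --rotation '[[0, 0, 0], [0, 0, 0], [0, 0, 0], [0, 0, 0], [0, 0, 0], [0, 0, 0], [0, 0, 0], [0, 0, 0]]' --linear '[[0, 0, 0.2], [0, 0, 0.4], [0, 0, 0.6], [0, 0, 0.8], [0, 0, 1], [0, 0, 1], [0, 0, 1], [0, 0, 1]]' --claw '[1, 1, 1, 1, 1, 1, 1, 1]'

```text
time: 28.7
ee_pos: [0.4772, -0.0706, 0.1292]
eef_rot: [180.0, 0.0, 82.9]
force: [0.1, 0.2, -0.3]
finger_gap: -0.002
```

>>> step_arm --rotation '[[0, 0, 0], [0, 0, 0], [0, 0, 0], [0, 0, 0], [0, 0, 0], [0, 0, 0], [0, 0, 0], [0, 0, 0]]' --linear '[[0, 0, 0.2], [0, 0, 0.4], [0, 0, 0.6], [0, 0, 0.8], [0, 0, 1], [0, 0, 1], [0, 0, 1], [0, 0, 1]]' --claw '[1, 1, 1, 1, 1, 1, 1, 1]'

```text
time: 29.7
ee_pos: [0.4772, -0.0706, 0.1284]
eef_rot: [180.0, 0.0, 82.9]
force: [-2.2, -0.0, 4.6]
finger_gap: -0.003
```

>>> step_arm --rotation '[[0, 0, 0], [0, 0, 0], [0, 0, 0], [0, 0, 0], [0, 0, 0], [0, 0, 0], [0, 0, 0], [0, 0, 0]]' --linear '[[0, 0, 0.1], [0, 0, 0.2], [0, 0, 0.3], [0, 0, 0.4], [0, 0, 0.5], [0, 0, 0.5], [0, 0, 0.5], [0, 0, 0.5]]' --claw '[1, 1, 1, 1, 1, 1, 1, 1]'

```text
time: 30.7
ee_pos: [0.4772, -0.0706, 0.1282]
eef_rot: [-180.0, 0.0, 82.9]
force: [-2.5, 0.5, 7.3]
finger_gap: 0.0
```

>>> step_arm --rotation '[[0, 0, 0], [0, 0, 0], [0, 0, 0], [0, 0, 0], [0, 0, 0], [0, 0, 0], [0, 0, 0], [0, 0, 0]]' --linear '[[0, 0, 0.1], [0, 0, 0.2], [0, 0, 0.3], [0, 0, 0.4], [0, 0, 0.5], [0, 0, 0.5], [0, 0, 0.5], [0, 0, 0.5]]' --claw '[1, 1, 1, 1, 1, 1, 1, 1]'

```text
time: 31.7
ee_pos: [0.4772, -0.0706, 0.128]
eef_rot: [-180.0, 0.0, 82.9]
force: [-3.1, 0.8, 10.1]
finger_gap: -0.001
```

>>> step_arm --rotation '[[0, 0, 0], [0, 0, 0], [0, 0, 0], [0, 0, 0], [0, 0, 0], [0, 0, 0], [0, 0, 0], [0, 0, 0]]' --linear '[[0, 0, 0.1], [0, 0, 0.2], [0, 0, 0.3], [0, 0, 0.4], [0, 0, 0.5], [0, 0, 0.5], [0, 0, 0.5], [0, 0, 0.5]]' --claw '[1, 1, 1, 1, 1, 1, 1, 1]'

```text
time: 32.7
ee_pos: [0.4772, -0.0706, 0.1277]
eef_rot: [-180.0, 0.0, 82.9]
force: [-3.9, -0.3, 11.3]
finger_gap: 0.002
```

>>> step_arm --rotation '[[0, 0, 0], [0, 0, 0], [0, 0, 0], [0, 0, 0], [0, 0, 0], [0, 0, 0], [0, 0, 0], [0, 0, 0]]' --linear '[[0, 0, 0.1], [0, 0, 0.2], [0, 0, 0.3], [0, 0, 0.4], [0, 0, 0.4], [0, 0, 0.4], [0, 0, 0.4], [0, 0, 0.4]]' --claw '[1, 1, 1, 1, 1, 1, 1, 1]'

```text
time: 33.7
ee_pos: [0.4772, -0.0706, 0.1274]
eef_rot: [-180.0, 0.0, 82.9]
force: [-3.7, 0.2, 12.5]
finger_gap: -0.0
```

>>> step_arm --rotation '[[0, 0, 0], [0, 0, 0], [0, 0, 0], [0, 0, 0], [0, 0, 0], [0, 0, 0], [0, 0, 0], [0, 0, 0]]' --linear '[[0, 0, 0.1], [0, 0, 0.2], [0, 0, 0.3], [0, 0, 0.4], [0, 0, 0.4], [0, 0, 0.4], [0, 0, 0.4], [0, 0, 0.4]]' --claw '[1, 1, 1, 1, 1, 1, 1, 1]'

```text
time: 34.7
ee_pos: [0.4771, -0.0706, 0.1266]
eef_rot: [-180.0, 0.0, 82.9]
force: [-3.7, 0.3, 8.0]
finger_gap: -0.002
```

>>> step_arm --rotation '[[0, 0, 0], [0, 0, 0], [0, 0, 0], [0, 0, 0], [0, 0, 0], [0, 0, 0], [0, 0, 0], [0, 0, 0]]' --linear '[[0, 0, 0.1], [0, 0, 0.2], [0, 0, 0.3], [0, 0, 0.4], [0, 0, 0.5], [0, 0, 0.5], [0, 0, 0.5], [0, 0, 0.5]]' --claw '[1, 1, 1, 1, 1, 1, 1, 1]'

```text
time: 35.7
ee_pos: [0.4772, -0.0706, 0.1254]
eef_rot: [180.0, 0.0, 82.9]
force: [-1.1, 0.1, -0.0]
finger_gap: -0.001
```

```bash
python3 ang.py
```

```text
t 35.7 p [ 0.4772 -0.0706  0.1254] err mm [  0.5  -1.2 -39.5] rpy [180.    0.   82.9] F [-1.1  0.1 -0. ] gap -0.001 q [ 21.  13. -20. 117.   6.  51.  -9.]
lid angle est 1.3800708512759312 z at x=-.085 0.12716054936741808 3425
```

The force has dropped to zero, so the lid has snapped away from the fingertips. I'll retreat and check.

>>> step_arm --rotation '[[0, 0, 0], [0, 0, 0], [0, 0, 0], [0, 0, 0], [0, 0, 0], [0, 0, 0], [0, 0, 0], [0, 0, 0]]' --linear '[[0, 0, -5], [0, 0, -15], [0, 0, -35], [0, 0, -60], [0, 0, -90], [0, 0, -120], [0, 0, -150], [0, 0, -150]]' --claw '[1, 1, 1, 1, 1, 1, 1, 1]'

```text
time: 36.75
ee_pos: [0.4789, -0.0706, 0.2786]
eef_rot: [179.6, 0.0, 82.9]
force: [0.5, 0.5, 0.1]
finger_gap: -0.004
```

>>> step_arm --rotation '[[0, 0, 0], [0, 0, 0], [0, 0, 0], [0, 0, 0], [0, 0, 0], [0, 0, 0], [0, 0, 0], [0, 0, 0]]' --linear '[[40, 0, 0], [80, 0, 0], [120, 0, 0], [160, 0, 0], [200, 0, 0], [230, 0, 0], [230, 0, 0], [230, 0, 0]]' --claw '[1, 1, 1, 1, 1, 1, 1, 1]'

```text
time: 37.75
ee_pos: [0.5051, 0.1566, 0.2747]
eef_rot: [-179.9, 0.1, 82.9]
force: [1.1, -0.1, 0.2]
finger_gap: 0.002
```

```bash
python3 ang.py
python3 - <<'E'
from h import *
p,d=snapshot("scene");cv2.imwrite('pics/s7.png',cv2.resize(p[75:275,180:420,::-1],(720,600)))
E
```

```text
t 37.75 p [0.5051 0.1566 0.2747] err mm [ 28.3 226.  109.8] rpy [-1.799e+02  1.000e-01  8.290e+01] F [ 1.1 -0.1  0.2] gap 0.002 q [  6.  10. -32. 100.   6.  71. -34.]
lid angle est 1.3965249733365415 z at x=-.085 0.12473234337839305 3846
```

View pics/s7.png

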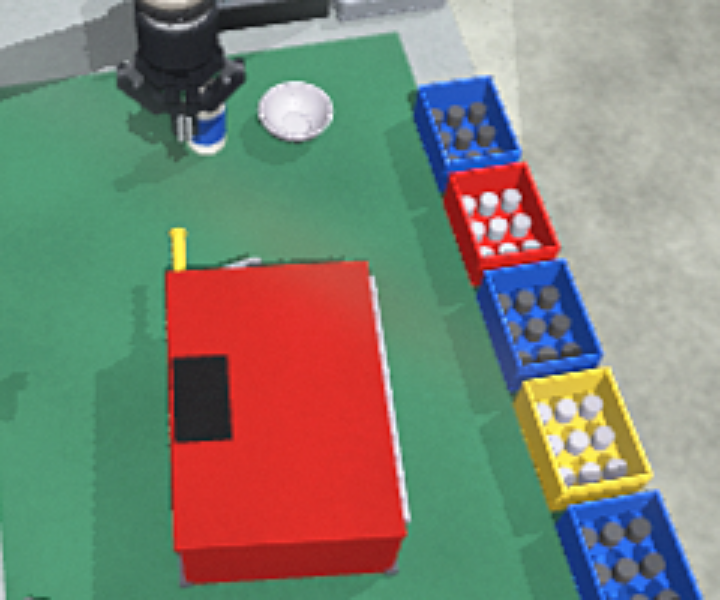

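The lid measures 1.3965 rad and its top is 124.7 mm above the bench, so it is shut. The arm is clear of everything, so I'm handing in.

```bash
python3 -c "
from rig import *
print(sign_off())"
```

```text
the job is handed in; nothing more can be done
None
```

The lid is shut in its catch, and I handed the job in at about 38 s of the 64 s allowed. `sign_off()` gives no verdict, so this rests on my own checks.

- **Unlocking and lowering:** I caged the yellow bar loosely between the fingers, lifted the knee past centre, and guided the bar around its arc. The lid came down at about 0.1 rad/s, and the tool force I read stayed under about 6 N. It came to rest on the catch at about 1.37 rad.
- **Pressing:** I released the bar and pressed the pad with shut fingers in small steps. The vertical force peaked at about 12.5 N (about 13 N in all), then fell to zero as the catch snapped.
- **Last checks:** After the arm retreated, the depth camera put the lid at 1.3965 rad (fully shut is 1.396) and its top at 124.7 mm. The tool force was about 0–1 N, and the arm was well clear of everything.
- **Bystanders:** The bowl and spray bottle showed no shift by eye in the last picture. I did not measure any of the bystanders, and the screwdriver and tape roll are hidden under the lid.
- **One disagreement:** While the gripper still partly hid the lid, the depth estimate read 1.380 rad after the snap. The clear view afterwards gave 1.3965 rad.

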